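Feeder cups into their ant dishes

TASK

Stand each of the four aluminium feeder cups in the middle of the black ant dish of its own size: the smallest cup in the smallest dish, the next in the next, and so on up to the largest, each upright and flat on the floor of its dish. Set the cups down rather than dropping them, and do not knock or shift the glass jar or the green spray bottle that stand among them.

Things in the scene. Friction and masses are not known exactly. Their poses are not given: they have to be found in the camera images.
- cup_tiny_center (a point): the smallest of the four loose aluminium feeder cups: a plain open round cup with straight sides, 36 mm outer diameter, 64 mm high, 3 mm wall, about 50 g, standing upright. The point is its centre, half-way up on its axis (32 mm above its foot); z points up out of its mouth, its yaw means nothing
- dish_tiny: the smallest of the four fixed black plastic ant dishes: a shallow round dish, 62 mm inner and 70 mm outer diameter, rim 12 mm above the counter, flat floor 4 mm above the counter. Origin: centre of its underside, on the counter top (z = 0); z up, its yaw means nothing
- cup_small_center (a point): the second smallest of the four loose aluminium feeder cups: a plain open round cup with straight sides, 45 mm outer diameter, 74 mm high, 3 mm wall, about 70 g, standing upright. The point is its centre, half-way up on its axis (37 mm above its foot); z points up out of its mouth, its yaw means nothing
- dish_small: the second smallest of the four fixed black plastic ant dishes: a shallow round dish, 78 mm inner and 86 mm outer diameter, rim 12 mm above the counter, flat floor 4 mm above the counter. Origin: centre of its underside, on the counter top (z = 0); z up, its yaw means nothing
- cup_medium_center (a point): the second largest of the four loose aluminium feeder cups: a plain open round cup with straight sides, 54 mm outer diameter, 84 mm high, 3 mm wall, about 100 g, standing upright. The point is its centre, half-way up on its axis (42 mm above its foot); z points up out of its mouth, its yaw means nothing
- dish_medium: the second largest of the four fixed black plastic ant dishes: a shallow round dish, 94 mm inner and 102 mm outer diameter, rim 12 mm above the counter, flat floor 4 mm above the counter. Origin: centre of its underside, on the counter top (z = 0); z up, its yaw means nothing
- cup_large_center (a point): the largest of the four loose aluminium feeder cups: a plain open round cup with straight sides, 63 mm outer diameter, 94 mm high, 3 mm wall, about 130 g, standing upright. The point is its centre, half-way up on its axis (47 mm above its foot); z points up out of its mouth, its yaw means nothing
- dish_large: the largest of the four fixed black plastic ant dishes: a shallow round dish, 110 mm inner and 118 mm outer diameter, rim 12 mm above the counter, flat floor 4 mm above the counter. Origin: centre of its underside, on the counter top (z = 0); z up, its yaw means nothing
- jar_center (a point): a closed clear glass jar with a steel lid, 66 mm diameter, 105 mm high, loose, standing among the cups and dishes; to be left alone. The point is its centre, 52 mm above its foot; z up
- spray_center (a point): a green plastic spray bottle with a white capped head, body 62 mm diameter, 166 mm high, the tallest thing among the cups and dishes, loose; to be left alone. The point is on its axis 82 mm above its foot; z up. (A white fuse box 75 x 50 x 34 mm also lies among them. Neighbouring things on the counter, this box included, stand at least 115 mm apart, centre to centre; everything else is farther out, near the counter's edges, below 160 mm.)
Mind the look-alikes: they are no part of the job. Leave any pink look-alike of the part that bears cup_large_center alone.

How it is judged:
At the end, for the whole second after the job is handed in: each cup stands upright (within 0.06 rad) and at rest on the floor of the dish of its own size, its foot not more than 4 mm above that floor and its axis within 12 mm of the dish's centre; the glass jar and the spray bottle stand upright within 25 mm of where they were (horizontal distance between cup_tiny_center and dish_tiny below 0.012 m and z of cup_tiny_center in the frame of dish_tiny below 0.04 m and angle between each of cup_tiny_center, cup_small_center, cup_medium_center, cup_large_center's own z axis and vertical below 0.06 rad and linear speed of each of cup_tiny, cup_small, cup_medium, cup_large below 0.02 m/s and horizontal distance between cup_small_center and dish_small below 0.012 m and z of cup_small_center in the frame of dish_small below 0.045 m and horizontal distance between cup_medium_center and dish_medium below 0.012 m and z of cup_medium_center in the frame of dish_medium below 0.05 m and horizontal distance between cup_large_center and dish_large below 0.012 m and z of cup_large_center in the frame of dish_large below 0.055 m and distance of each of jar_center, spray_center from where it was at the start of the episode below 0.025 m and angle between each of jar_center, spray_center's own z axis and vertical below 0.15 rad); the robot touches nothing.
It fails at once if a cup is dropped into its dish (falls freely faster than 0.7 m/s, about 25 mm) ((horizontal distance between cup_tiny_center and dish_tiny below 0.05 m and linear speed of cup_tiny above 0.7 m/s and contact force between cup_tiny and the fingers below 0.05 N) or (horizontal distance between cup_small_center and dish_small below 0.05 m and linear speed of cup_small above 0.7 m/s and contact force between cup_small and the fingers below 0.05 N) or (horizontal distance between cup_medium_center and dish_medium below 0.05 m and linear speed of cup_medium above 0.7 m/s and contact force between cup_medium and the fingers below 0.05 N) or (horizontal distance between cup_large_center and dish_large below 0.05 m and linear speed of cup_large above 0.7 m/s and contact force between cup_large and the fingers below 0.05 N)).
It fails at once if the glass jar is shifted by more than 25 mm or tipped (distance of jar_center from where it was at the start of the episode above 0.025 m or angle between jar_center's own z axis and vertical above 0.35 rad).
It fails at once if the spray bottle is shifted by more than 25 mm or tipped (distance of spray_center from where it was at the start of the episode above 0.025 m or angle between spray_center's own z axis and vertical above 0.35 rad).
It also fails if it takes over 120 s, if anything falls off the work surface, if the arm or the gripper's body presses on something with over 40 N, if the wrist force passes 120 N, or if a joint passes its speed limit or range.

ROBOT

A 6-joint arm with a two-finger parallel gripper is mounted at the origin on the work surface. World frame = base frame: x ahead of the robot, y to its left, z up, the work surface at z = 0. Lengths are in m, angles in rad, forces in N, time in s.
With the tool pointing down it reaches from about 0.35 to 0.85 m from the base axis. Payload 8.1 kg.
Tool frame: the origin (TCP) lies midway between the tips of the shut fingers; the grasp point (between the pads) lies 19 mm behind it; x points along the fingers, y is the direction in which the jaws open and shut, and the axes are right-handed (so a half turn about x gives the same grasp; the last joint's range is limited). The gripper opens to 85 mm and grips with 20 to 120 N. Pads are 22 mm wide; open, the fingers measure 114 mm over their backs; the gripper's body (76 mm by 85 mm) begins 54 mm behind the grasp point. The pads swing forward as they close: fully open they stand 13 mm farther back than shut.
Start: joints at [-1.214, 0.13, 1.488, -0, 1.523, -0.085], TCP at [0.257, -0.542, 0.231] pointing down, gripper open.
Joint ranges: [-2.96, 2.96], [-0.89, 2.26], [0.02, 2.5], [-1.34, 4.48], [0, 2.73], [-2.66, 2.66]. Speed limits (rad/s): [2.39, 2.39, 2.79, 3.14, 3.14, 3.14].

INTERFACE

Orientations are given as a unit quaternion [w, x, y, z].
In Python, from rig import robot, readout, optics gives the robot as it stands. Calls block until the motion is done:
- robot.movep(position, orientation): joint-space move of the TCP to a pose.
- robot.movel(position, rate=0.15, frame=None): straight line of the TCP; frame=None keeps the orientation; rate is the mean speed in m/s.
- robot.move_j(angles): joint-space move.
- robot.grip(opening, f_grip=None): finger opening in m; f_grip is the grip in N (None keeps the last); returns when the fingers have stopped.
- robot.hold(seconds).
- robot.ik(position, orientation): joint angles nearest the present ones, or None.
- readout.get_state(): the state.
- optics.camera(name): name is "scene" or "top" or "wrist"; returns a dict with "frame" (420x560x3 uint8, red, green, blue), "camera_matrix" (3x3 intrinsics, pixels), "dist" ([k1, k2, p1, p2, k3] as OpenCV has them; the pictures are not rectified), "rvec" (rotation vector, rad) and "tvec" (3), from world to camera coordinates, as OpenCV has them; the wrist camera has in their place "hand_eye" (4x4, takes a point from camera to tool coordinates, whose origin is the TCP and whose axes are the tool frame's). Camera axes: x right, y down, z forward; pixel columns grow to the right and rows downward; lengths in m; the calibration is good to about 2 mm. A picture is of the moment at which its call begins: read the wrist's pose just before it. There is no depth.
A pose or a line that the arm cannot do raises robot.MotionError and nothing moves.
- robot.sign_off(): hands the job in, once; it reports no verdict.
The state is a dict: "time": time; "qpos": joint angles; "joint_vel": joint speeds; "joint_efforts": joint torques, N m; "position": TCP position; "orientation": TCP orientation; "contact_force": force on the tool from outside, world axes, zero at the start; "wrist_torque": the same for the moment, N m; "gripper_width": finger opening in m.
Only numpy, scipy, OpenCV 4.12 (cv2) and the standard library are available. Lean on these libraries where they do the work, as an engineer would, in place of code of your own. Each camera call takes 0.05 s, during which the arm holds its last target. There are 200 camera calls.

## Working session

There is one attempt and no reset: what is moved stays moved. The work goes in short steps, each a Python script; the robot and the scene stay as the last script left them, time stands still between calls to the robot, and variables do not carry over. Pictures are saved under pics/ and viewed, about 12 in all and at most 16, crops included, and the job is handed in when it is done.

```bash
ls; mkdir -p pics; python3 - <<'E'
from rig import robot, readout, optics
import cv2,pickle
d={}
for n in("top","scene","wrist"):
    c=optics.camera(n);d[n]=c
    cv2.imwrite(f"pics/{n}0.png",cv2.cvtColor(c["frame"],cv2.COLOR_RGB2BGR))
pickle.dump(d,open("cams.pkl","wb"))
for n in("top","scene"): print(n,d[n]["camera_matrix"],d[n]["dist"],d[n]["rvec"],d[n]["tvec"])
print(d["wrist"]["hand_eye"]);print(readout.get_state())
E
```

```text
pics
top [[443.35702444   0.         283.41246374]
 [  0.         443.35702444 212.14249628]
 [  0.           0.           1.        ]] [-0.09717155  0.          0.          0.          0.        ] [ 2.02610412 -2.19259084  0.23258605] [0.03677632 0.51578539 1.33239297]
scene [[406.1382858    0.         280.6520029 ]
 [  0.         406.1382858  206.95854004]
 [  0.           0.           1.        ]] [-0.07993151  0.          0.          0.          0.        ] [ 1.24033696  2.2447416  -0.9544401 ] [ 0.25666469 -0.22910438  1.37798864]
[[-1.17366631e-03 -3.04802942e-01  9.52414715e-01 -1.42324765e-01]
 [ 9.99999099e-01  2.63005147e-04  1.31647482e-03  8.07189531e-04]
 [-6.51755370e-04  9.52415402e-01  3.04802358e-01 -7.96243577e-02]
 [ 0.00000000e+00  0.00000000e+00  0.00000000e+00  1.00000000e+00]]
{'time': 0.15, 'qpos': array([-1.21442061e+00,  1.30981919e-01,  1.48903298e+00,  5.07947847e-06,
        1.52300286e+00, -8.54077058e-02]), 'joint_vel': array([ 4.18583641e-05, -2.64387682e-03, -4.06345595e-03,  1.16229638e-03,
       -1.73344873e-03,  4.65673984e-04]), 'joint_efforts': array([ 3.09908264e-04, -5.70065439e+01, -5.01157415e+01, -2.61897258e-04,
        9.65882849e-03, -3.99493490e-05]), 'position': array([ 0.25640094, -0.54198798,  0.23048674]), 'orientation': array([-0.15442732, -0.68985939, -0.15542627,  0.68999195]), 'contact_force': array([-0.23273573,  0.22607756,  0.30598055]), 'wrist_torque': array([ 0.02649473,  0.02281944, -0.03651038]), 'gripper_width': 0.08508793709657049}
```

View pics/top0.png

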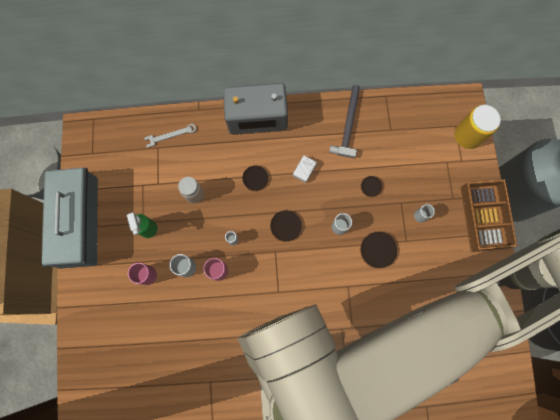

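View pics/scene0.png

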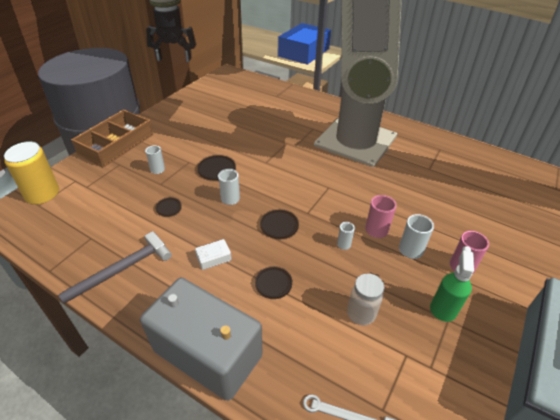

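The top view shows the silver cups near (231,238) tiny, (425,212), (342,224) and (181,265). The pink look-alikes are at (142,274) and (215,269), and the dishes at (372,186), (255,178), (286,226) and (379,250). I'll enlarge both halves to read the rims.

```bash
cat > h.py <<'E'
import numpy as np, cv2, pickle
def ray(c,px,z,R=None,t=None):
    u=cv2.undistortPoints(np.array([[px]],float),c["camera_matrix"],np.array(c["dist"])).ravel()
    if R is None:
        R=cv2.Rodrigues(np.array(c["rvec"]))[0]; t=np.array(c["tvec"]).ravel()
    o=-R.T@t; d=R.T@np.array([*u,1.]); return o+d*(z-o[2])/d[2]
def proj(c,P):
    return cv2.projectPoints(np.array(P,float),np.array(c["rvec"]),np.array(c["tvec"]),c["camera_matrix"],np.array(c["dist"]))[0][:,0]
def circ(x,y,z,r):
    a=np.linspace(0,2*np.pi,60);return np.c_[x+r*np.cos(a),y+r*np.sin(a),0*a+z]
E
python3 - <<'E'
from h import *
d=pickle.load(open("cams.pkl","rb"));c=d["top"]
for n,px,z in [("tiny",(231,237),.064),("small",(427,210),.074),("med",(342,221),.084),("large",(181,263),.094),("dt",(372,186),.012),("ds",(255,178),.012),("dm",(286,226),.012),("dl",(379,250),.012),("jar",(189,186),.105),("sprayfoot",(147,228),.12),("pinkA",(142,273),.09),("pinkB",(215,268),.09)]: print(n,ray(c,px,z).round(3))
im=cv2.cvtColor(c["frame"],cv2.COLOR_RGB2BGR)
for k,x in(("L",120),("R",260)):
    cv2.imwrite(f"pics/top{k}.png",cv2.resize(im[150:300,x:x+190],None,fx=4,fy=4,interpolation=cv2.INTER_CUBIC))
E
```

```text
tiny [0.45  0.163 0.064]
small [ 0.484 -0.451  0.074]
med [ 0.469 -0.18   0.084]
large [0.378 0.314 0.094]
dt [ 0.591 -0.302  0.012]
ds [0.648 0.08  0.012]
dm [ 0.48  -0.009  0.012]
dl [ 0.379 -0.299  0.012]
jar [0.611 0.279 0.105]
sprayfoot [0.487 0.407 0.12 ]
pinkA [0.357 0.434 0.09 ]
pinkB [0.356 0.213 0.09 ]
```

View pics/topL.png

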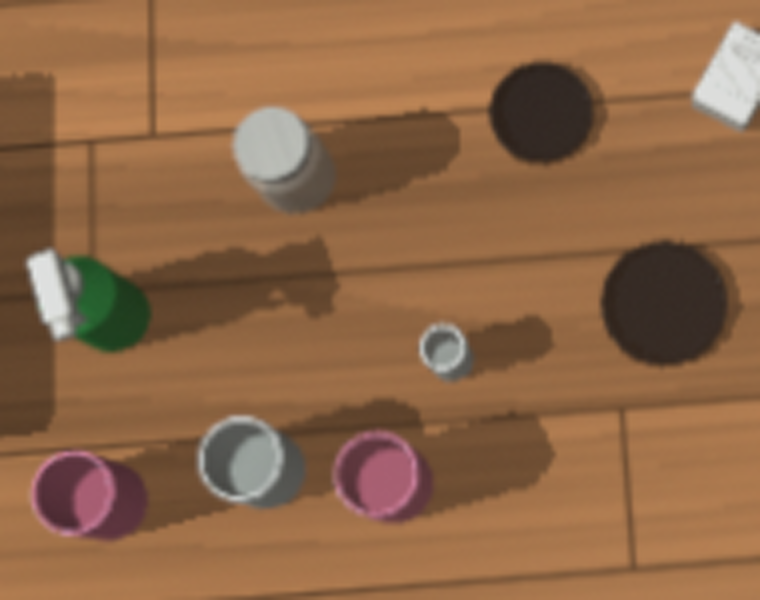

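View pics/topR.png

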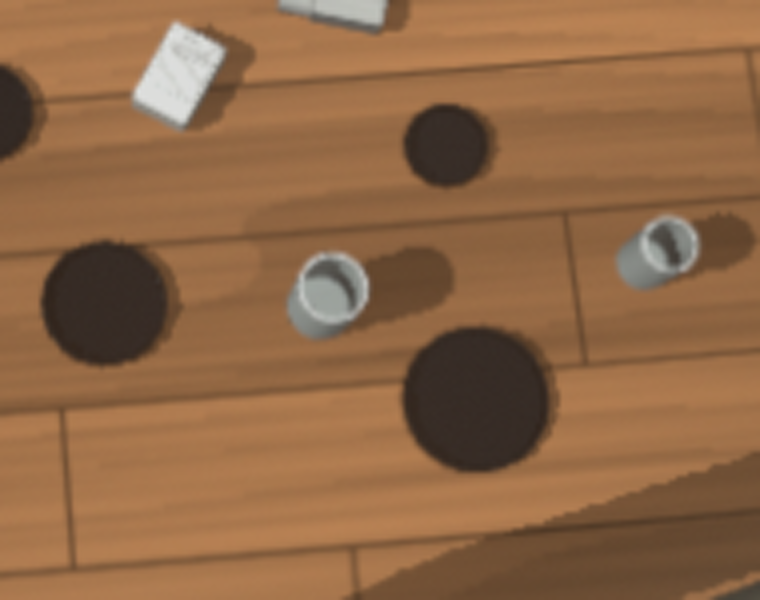

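Rim centres read in the crops:
- **Left crop:** tiny cup (443,348), large cup (241,459), small dish (542,112), medium dish (665,303).
- **Right crop:** medium cup (332,288), small cup (668,246), tiny dish (447,145), large dish (476,399).

I'll cross-check these positions by reprojecting them into the scene camera.

```bash
cat >> h.py <<'E'
from scipy.spatial.transform import Rotation as Ro
def quat(phi):
    c,s=np.cos(phi),np.sin(phi)
    q=Ro.from_matrix(np.c_[[0,0,-1],[c,s,0],[s,-c,0]]).as_quat(); return [q[3],*q[:3]]
H=dict(tiny=.064,small=.074,medium=.084,large=.094)
RAD=dict(tiny=.018,small=.0225,medium=.027,large=.0315); DR=dict(tiny=.035,small=.043,medium=.051,large=.059)
E
python3 - <<'E'
from h import *
from rig import robot
d=pickle.load(open("cams.pkl","rb"));c=d["top"]
f=lambda x,y,x0:((x+.5)/4-.5+x0,(y+.5)/4-.5+150)
C=dict(tiny=f(443.5,348.5,120),large=f(241,459,120),medium=f(332.5,288.5,260),small=f(668,246,260))
D=dict(small=f(542,112.5,120),medium=f(665,303,120),tiny=f(447,145.5,260),large=f(476,399,260))
P={}
for k in C: P['c_'+k]=ray(c,C[k],H[k])[:2]; P['d_'+k]=ray(c,D[k],.012)[:2]
pickle.dump(P,open("P.pkl","wb"))
s=d["scene"];im=cv2.cvtColor(s["frame"],cv2.COLOR_RGB2BGR);im=cv2.resize(im[120:330,120:460],None,fx=2.35,fy=2.35,interpolation=cv2.INTER_CUBIC)
def dr(x):
    cv2.polylines(im,[((proj(s,x)-[120,120]+.5)*2.35).round().astype(int)],True,(0,255,255),1)
for k in H:
    x,y=P['c_'+k];dr(circ(x,y,H[k],RAD[k]));dr(circ(x,y,0,RAD[k]));x,y=P['d_'+k];dr(circ(x,y,.012,DR[k]))
cv2.imwrite("pics/ov.png",im)
for k,v in P.items():
    print(k,v.round(4),np.hypot(*v).round(3))
    for ph in (0,np.pi/2,np.pi,-np.pi/2):
        q=robot.ik([*v,.05],quat(ph)); print('  ',ph, None if q is None else np.round(q,2))
E
```

```text
c_tiny [0.4508 0.1647] 0.48
   0 [ 0.24 -0.02  1.99 -0.    1.17  0.24]
   1.5707963267948966 [ 0.24 -0.02  1.99 -0.    1.17 -1.33]
   3.141592653589793 None
   -1.5707963267948966 [ 0.24 -0.02  1.99 -0.    1.17  1.81]
d_tiny [ 0.5912 -0.2995] 0.663
   0 [-0.55  0.44  1.46 -0.    1.24 -0.55]
   1.5707963267948966 [-0.55  0.44  1.46 -0.    1.24 -2.12]
   3.141592653589793 [-0.55  0.44  1.46 -0.    1.24  2.6 ]
   -1.5707963267948966 [-0.55  0.44  1.46 -0.    1.24  1.02]
c_large [0.374  0.3174] 0.491
   0 [ 0.6   0.01  1.97 -0.    1.17  0.6 ]
   1.5707963267948966 [ 0.6   0.01  1.97 -0.    1.17 -0.97]
   3.141592653589793 [ 0.6   0.01  1.97 -0.    1.17 -2.54]
   -1.5707963267948966 [ 0.6   0.01  1.97 -0.    1.17  2.17]
d_large [ 0.3814 -0.2976] 0.484
   0 [-0.77 -0.01  1.98 -0.    1.17 -0.77]
   1.5707963267948966 [-0.77 -0.01  1.98 -0.    1.17 -2.34]
   3.141592653589793 [-0.77 -0.01  1.98 -0.    1.17  2.37]
   -1.5707963267948966 [-0.77 -0.01  1.98 -0.    1.17  0.8 ]
c_medium [ 0.4666 -0.1819] 0.501
   0 [-0.47  0.03  1.94 -0.    1.17 -0.47]
   1.5707963267948966 [-0.47  0.03  1.94 -0.    1.17 -2.04]
   3.141592653589793 None
   -1.5707963267948966 [-0.47  0.03  1.94 -0.    1.17  1.1 ]
d_medium [ 0.4825 -0.0091] 0.483
   0 [-0.13 -0.02  1.99 -0.    1.17 -0.13]
   1.5707963267948966 [-0.13 -0.02  1.99 -0.    1.17 -1.7 ]
   3.141592653589793 None
   -1.5707963267948966 [-0.13 -0.02  1.99 -0.    1.17  1.45]
c_small [ 0.481  -0.4492] 0.658
   0 [-0.83  0.43  1.48 -0.    1.24 -0.83]
   1.5707963267948966 [-0.83  0.43  1.48 -0.    1.24 -2.4 ]
   3.141592653589793 [-0.83  0.43  1.48 -0.    1.24  2.31]
   -1.5707963267948966 [-0.83  0.43  1.48 -0.    1.24  0.74]
d_small [0.6493 0.0791] 0.654
   0 [ 0.04  0.42  1.49 -0.    1.23  0.04]
   1.5707963267948966 [ 0.04  0.42  1.49 -0.    1.23 -1.53]
   3.141592653589793 None
   -1.5707963267948966 [ 0.04  0.42  1.49 -0.    1.23  1.61]
```

View pics/ov.png

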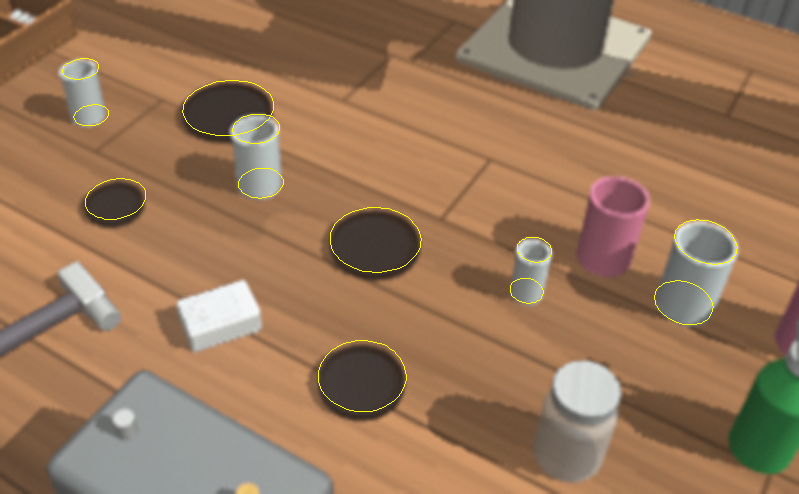

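Rims and dishes agree in both views. The projected feet are a few pixels off, which I'll check with the wrist camera. I'll start with the tiny cup.

```bash
cat >> h.py <<'E'
def look(name,x0=0):
    from rig import optics
    c=optics.camera(name);return c
def pick(k,phi=0,wo=.085,zt=.27):
    from rig import robot,readout
    P=pickle.load(open("P.pkl","rb"));x,y=P['c_'+k];z=H[k]-.042
    robot.movep([x,y,zt],quat(phi)); robot.grip(wo,30)
    robot.movel([x,y,z],rate=.12); g=robot.grip(2*RAD[k]-.012,30)
    s=readout.get_state();print(k,'grip',g,s['gripper_width'],s['contact_force'].round(2))
    robot.movel([x,y,zt],rate=.15); s=readout.get_state();print('lifted',s['gripper_width'],s['contact_force'].round(2),s['time'])
def place(k,phi=0,zt=.27):
    from rig import robot,readout
    P=pickle.load(open("P.pkl","rb"));x,y=P['d_'+k];z=H[k]-.042+.005
    robot.movep([x,y,zt],quat(phi)); robot.movel([x,y,z+.03],rate=.15); robot.movel([x,y,z],rate=.04)
    s=readout.get_state();print('down',s['position'].round(4),s['contact_force'].round(2))
    robot.grip(2*RAD[k]+.02); robot.hold(.2); robot.movel([x,y,zt],rate=.15); print('t',readout.get_state()['time'])
E
python3 - <<'E'
from h import *
from rig import optics,readout
pick('tiny',wo=.065)
a=optics.camera("wrist")["frame"]
place('tiny')
b=optics.camera("wrist")["frame"]
cv2.imwrite("pics/w1.png",cv2.cvtColor(cv2.resize(np.hstack([a,b]),(800,300),interpolation=cv2.INTER_AREA),cv2.COLOR_RGB2BGR))
E
```

```text
tiny grip False 0.034997725346316726 [-0.33 -1.05  3.45]
lifted 0.034322712352397165 [ 0.88  0.13 -0.07] 7.4833
down [ 0.5912 -0.2995  0.0268] [-0.78 -0.18  0.11]
t 14.075
```

View pics/w1.png

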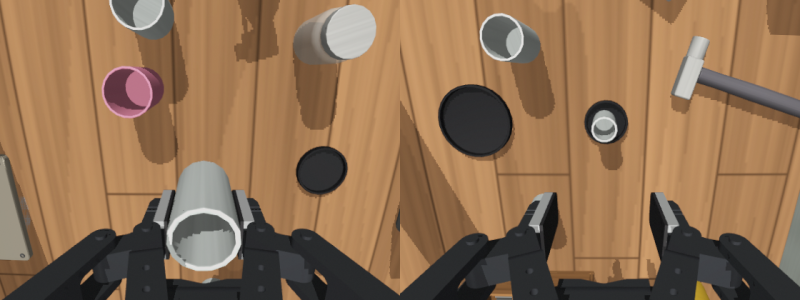

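The tiny cup was held between the pads (left half). It now stands in its dish, at about (604,122) in the right half. On with the other three.

```bash
python3 - <<'E'
from h import *
from rig import optics
for k in('medium','small','large'):
    pick(k); place(k)
from rig import robot
robot.movep([.256,-.542,.27],quat(0))
import cv2
im={n:optics.camera(n) for n in("top","scene")}
pickle.dump(im,open("cams2.pkl","wb"))
P=pickle.load(open("P.pkl","rb"))
f=cv2.cvtColor(im["scene"]["frame"],cv2.COLOR_RGB2BGR)[120:330,120:460]
cv2.imwrite("pics/s2.png",cv2.resize(f,None,fx=2.35,fy=2.35,interpolation=cv2.INTER_CUBIC))
f=cv2.cvtColor(im["top"]["frame"],cv2.COLOR_RGB2BGR)[150:300,235:425]
f=cv2.resize(f,None,fx=4,fy=4,interpolation=cv2.INTER_CUBIC)
for k in H:
    for z,r in((H[k]+.004,RAD[k]),(.012,DR[k])):
        cv2.polylines(f,[((proj(im["top"],circ(*P['d_'+k],z,r))-[235,150]+.5)*4).astype(int)],True,(0,255,255),1)
cv2.imwrite("pics/t2.png",f)
E
```

```text
medium grip False 0.05404969854138677 [-0.78  0.89  5.09]
lifted 0.054476946239314 [-0.3   0.58 -0.37] 19.3583
down [ 0.4826 -0.0091  0.0469] [-0.12 -0.39 -1.85]
t 24.5833
small grip False 0.04380551070382025 [0.21 0.24 2.73]
lifted 0.04410934870280403 [ 0.09  0.01 -0.68] 30.8
down [0.6493 0.0791 0.0368] [ 0.26 -0.32 -0.04]
t 37.4333
large grip False 0.06189742579561491 [ 0.22 -1.66  5.07]
lifted 0.06207700165970818 [-0.63  0.56 -0.72] 43.05
down [ 0.3814 -0.2976  0.0568] [ 0.55  0.27 -0.41]
t 49.625
```

View pics/s2.png

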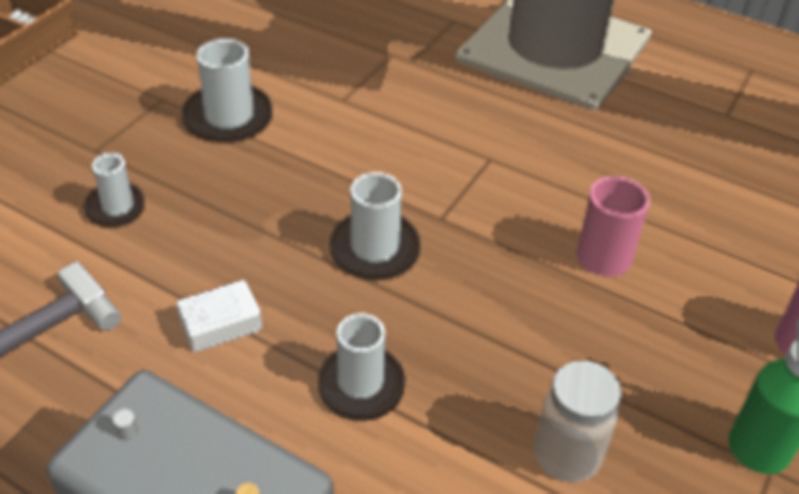

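View pics/t2.png

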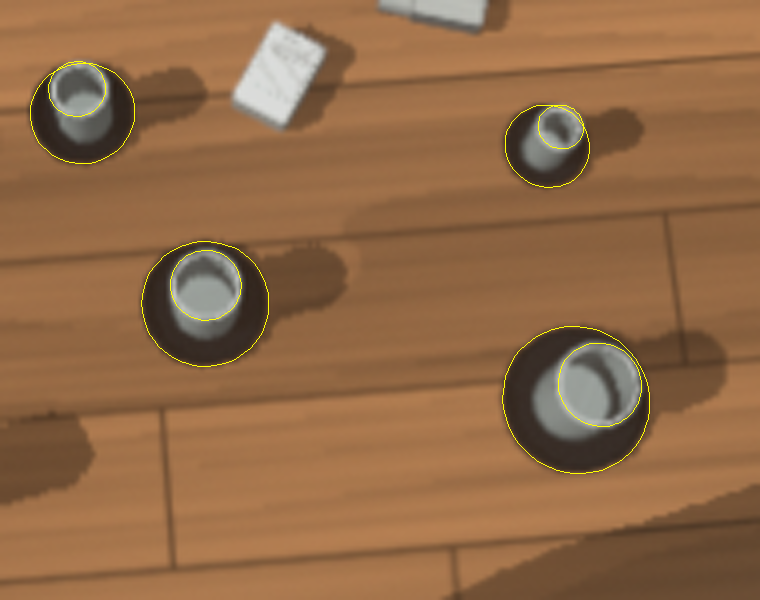

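All four cups stand upright in the right dishes. In the top view the rims sit within about 1 px of their predicted circles, and the scene view shows the jar and spray where they were. Handing in.

```bash
python3 -c "
from rig import robot,readout
print(readout.get_state()['contact_force'].round(2));robot.hold(.3);robot.sign_off()"
```

```text
[-0.16  0.69  0.19]
the job is handed in; nothing more can be done
```

I picked up all four cups from above and set each one down slowly in the dish of its own size. I then moved the arm clear and handed the job in after about 50 s of robot time, out of the 120 s allowed.

- **Cups:** In the last top view, the cup rims and dish rims match their predicted circles to about 1 px (roughly 3 mm at most), so the cups are centred and upright. The force readings at set-down showed no hard contact.
- **Jar and spray bottle:** In the last scene view, both stand upright and look unmoved. The pink look-alikes were left alone.
- **Disagreement:** Before the first grasp, the cup feet projected into the scene view were a few pixels off from the picture. The rims and dishes agreed in both cameras, and all four grasps and placements worked. I did not trace the cause, and it did not show up in the final top view.

The hand-in reports no verdict, so these checks come from the pictures and sensor readings only.

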